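Press the calliper and the tally counter home in their sloped foam insert

ROBOT

A 6-joint arm with a two-finger parallel gripper is mounted at the origin on a cart in front of the work surface, level with it; the furniture and walls round the work are solid. World frame = base frame: x ahead of the robot, y to its left, z up, the work surface at z = 0. Lengths are in m, angles in rad, forces in N, time in s.
With the tool pointing down it reaches from about 0.35 to 0.775 m from the base axis. Payload 7.3 kg.
Tool frame: the origin (TCP) lies midway between the tips of the shut fingers; the grasp point (between the pads) lies arm.pinch_z behind it (arm.pinch_z is the distance from the TCP to the grasp point, in m); z points along the fingers, y is the line along which they close (so a half turn about z gives the same grasp; the last joint's range is limited). The gripper opens to 92 mm and grips with 3 to 60 N. Pads are 19 mm wide; open, the fingers measure 130 mm over their backs; the gripper's body (75 mm by 190 mm) begins 47 mm behind the grasp point.
Start: joints at [1.149, 0.342, 1.524, -0, 1.275, -0.146], TCP at [0.143, 0.505, 0.192] pointing down, gripper open.
Joint ranges: [-2.53, 2.53], [-0.77, 2.02], [0.04, 2.7], [-1, 4.14], [0.28, 2.66], [-3.11, 3.11]. Speed limits (rad/s): [2.57, 2.57, 3.14, 3.14, 3.14, 3.14].

INTERFACE

Orientations are given as a rotation vector (axis times angle).
In Python, from plant import arm, eyes, job gives the robot as it stands. The module is installed in compiled form; this text tells all that it offers. Calls block until the motion is done:
- arm.move_to(position, orientation): joint-space move of the TCP to a pose.
- arm.move_linear(position, rot=None, velocity=0.15, f_stop=None): straight line of the TCP; rot=None keeps the orientation; velocity is the mean speed in m/s. With f_stop (N) it stops when the force on the tool has changed by that much, and returns True; else False.
- arm.goto_joints(angles): joint-space move.
- arm.ungrasp() and arm.clamp(squeeze=None): open the fingers fully, or close them until they stop; squeeze is the grip in N (None keeps the last).
- arm.wait(seconds).
- arm.solve_ik(position, orientation): joint angles nearest the present ones, or None.
- eyes.grab_frame(name): name is "scene" or "top" or "wrist"; returns (picture, depth): 480x640x3 uint8, red, green, blue; 480x640 float32, m along the optical axis (not along the pixel's ray), 0 where there is no reading.
- eyes.camera_params(name): a dict with "mtx" (3x3 intrinsics, pixels), "k1" (the pictures are not rectified: a ray, as slopes to the right and down, at radius r is drawn at 1 + k1 r^2 times it, then the intrinsics apply), "position" and "orientation" of the camera in the world; the wrist camera has in their place "tool_from_camera" (4x4, takes a point from camera to tool coordinates, whose origin is the TCP and whose axes are the flange's). Camera axes: x right, y up, looking along -z (the intrinsics and any distortion apply to the point x, -y, -z); pixel columns grow to the right and rows downward; lengths in m; the calibration is good to about 2 mm. A picture is of the moment at which its call begins: read the wrist's pose just before it. camera_params takes no time and is no camera call.
A pose or a line that the arm cannot do raises arm.Unreachable and nothing moves.
- job.sign_off(): hands the job in; it is judged then, once.
Readings, each from a call of its own:
- arm.current_time_s(): time.
- arm.current_joints(): joint angles.
- arm.current_qd(): joint speeds.
- arm.current_tau(): joint torques, N m.
- arm.current_ee_pos(): TCP position.
- arm.current_ee_rot(): TCP orientation.
- arm.current_contact_force(): force on the tool from outside, world axes, zero at the start.
- arm.current_wrist_torque(): the same for the moment, N m.
- arm.current_grip_width(): finger opening in m.
- arm.current_grip_force(): force on a finger pad.
Only numpy, scipy, OpenCV 4.12 (cv2) and the standard library are available. Lean on these libraries where they do the work, as an engineer would, in place of code of your own. Each camera call takes 0.05 s, during which the arm holds its last target. There are 200 camera calls.

TASK

The plates are read: put the digital calliper and the tally counter back into their own cutouts in the sloped foam insert, the counter with its side knob in the knob notch, and press both straight in until they are fully home on the floor of the cutout. Press gently, never forcing a part that has caught on the rim of its cutout, let go, and leave the bottle, the jar, the swab pot and the petri dishes where they stand.

Things in the scene. Friction and masses are not known exactly. Their poses are not given: they have to be found in the camera images.
- calliper: Small digital calliper, closed and locked (one rigid piece, 0.15 kg), face up. Origin: centre of the underside of its black slider block; x across, y along the beam towards the jaws, z up. The block, 32 (x) x 62 (y) x 16 mm with a 2.5 mm bevel round its underside, carries the weight: grasp it across x. Beam and jaws: see calliper_jaw.
- calliper_jaw (a point): Point on the calliper's beam between the jaw roots, at x = 0, y = 47, z = 7 mm of its frame. The 14 mm wide steel beam runs from y = -110 to +60 mm at heights 5 to 9 mm; at the same heights the long jaws reach from it to x = -42 mm and the short ones to x = +20 mm, both at y = 33 to 60 mm.
- counter: Off-white tally counter (0.085 kg), button up. Origin on its underside. Case: x = -29 to 29, y = -21.5 to 28.5, z = 0 to 26 mm, edges rounded by 8 mm (sides upright only from z = 8 to 18); grasp it across x. Push button, 16 mm wide, at x = -16, y = 4, up to z = 38 mm, does not move; bare top round x = 10, y = 4. Press on both in turn to keep it level.
- counter_knob (a point): The side of the counter that carries its small round side knob: a point fixed to the counter at x = 0, y = -25, z = 13 mm of its frame. The knob reaches to y = -28 mm.
- stand: White fixed stand, 248 mm wide (y), about 200 mm deep, that holds the foam insert sloping up away from the robot at 30 degrees. Origin on the trolley straight under the middle of the foam's face, which lies 80 mm above it; z up, y left. Foam: charcoal, 200 mm (up the slope) x 240 mm, blue cutout floors.
- calliper_pocket (a point): Seat of the calliper: where its origin lies when fully home, axes parallel to this point's: x up the slope, y left, z out of the foam. It lies on the floor of the block's cutout, 14 mm below the foam's face; 34 x 64 mm, 1 mm larger than the block all round. Slots 11 mm deep, 2 to 4 mm larger all round, take beam and jaws. Home, 2 mm of the block stands proud.
- counter_pocket (a point): Seat of the counter: where its origin lies when fully home, axes parallel to this point's: x up the slope, y left, z out of the foam, so its knob points to -y into a knob notch. On the cutout's floor, 16 mm below the foam's face; 60 x 52 mm, 1 mm larger than the case all round. Home, 10 mm of the case stands proud. The red torch to the right of it is fixed.
- insert: The foam. Origin: middle of its face; x up the slope, y left, z out. Seats in this frame (mm): calliper -38, 25, -14; counter 52, 50, -16. In both x walls of each cutout a springy lip leans in 3 mm at 1 to 9 mm below the face, so 6 to 12 N along -z is needed; over 100 N crushes the foam. Fingers on a part's sides meet the face first: let go, then press its top with shut fingertips.
- brown_bottle: brown glass bottle with blue cap, 60 mm wide, 155 mm tall, on the right side of the trolley; origin at the centre of its underside. Leave it alone.
- stain_jar: round jar of violet stain with black lid, 53 mm wide, 99 mm tall, on the right side; origin at the centre of its underside. Leave it alone.
- swab_pot: clear pot of cotton swabs, 62 mm wide, 93 mm tall, on the left side; origin at the centre of its underside. Leave it alone.
- petri_2: upper one of two stacked petri dishes, 86 mm wide, at the near left of the trolley; origin at the centre of its underside, 16 mm above the trolley. Leave the stack alone.
Mind the look-alikes: they are no part of the job. What is shaped like the counter but pink or yellow is not meant.

How it is judged:
At the end, for the whole second after the job is handed in: Calliper and counter each lie in their own cutout: origin within 3 mm of the seat along the foam, at most 2 mm above (3 mm below) it, z axes within 0.06 rad and y axes within 0.08 rad of the seat's, the counter's knob towards -y; both below 0.02 m/s (x of calliper in the frame of calliper_pocket between -0.003 and 0.003 m and y of calliper in the frame of calliper_pocket between -0.003 and 0.003 m and z of calliper in the frame of calliper_pocket between -0.003 and 0.002 m and angle between the z axis of calliper and the z axis of calliper_pocket, either way round below 0.06 rad and angle between the y axis of calliper and the y axis of calliper_pocket, either way round below 0.08 rad and linear speed of each of calliper, counter below 0.02 m/s and x of counter in the frame of counter_pocket between -0.003 and 0.003 m and y of counter in the frame of counter_pocket between -0.003 and 0.003 m and z of counter in the frame of counter_pocket between -0.003 and 0.002 m and angle between the z axis of counter and the z axis of counter_pocket, either way round below 0.06 rad and angle between the y axis of counter and the y axis of counter_pocket, either way round below 0.08 rad and y of counter_knob in the frame of counter_pocket below -0.015 m); the robot touches nothing.
It fails at once if an instrument is pressed on the foam insert with more than 100 N (contact force between any of calliper, counter and stand above 100 N).
It fails at once if a bystander (bottle, jar, swab pot, petri dishes) is moved by more than 30 mm (distance of any of brown_bottle, stain_jar, swab_pot, petri_2 from where it was at the start of the episode above 0.03 m).
It also fails if it takes over 72 s, if anything falls off the work surface, if the arm or the gripper's body presses on something with over 40 N, if the wrist force passes 120 N, or if a joint passes its speed limit or range.

## Working session

There is one attempt and no reset: what is moved stays moved. The work goes in short steps, each a Python script; the robot and the scene stay as the last script left them, time stands still between calls to the robot, and variables do not carry over. Pictures are saved under pics/ and viewed, at most 10 in all, crops included, and the job is handed in when it is done.

```bash
mkdir -p pics; python3 - <<'E'
from plant import arm, eyes, job
import numpy as np, cv2
for n in ("scene","top"):
    p,d=eyes.grab_frame(n); cv2.imwrite(f"pics/{n}0.png",p[:,:,::-1]); np.save(f"pics/{n}0.npy",d)
    print(n,eyes.camera_params(n),(d>0).mean())
print(eyes.camera_params("wrist"),arm.pinch_z,arm.current_ee_rot(),arm.current_time_s())
E
```

```text
scene {'mtx': array([[530.65304918,   0.        , 319.91916578],
       [  0.        , 530.65304918, 237.93977625],
       [  0.        ,   0.        ,   1.        ]]), 'k1': -0.1293914563782488, 'position': array([-0.19550375, -0.40848385,  0.98104242]), 'orientation': array([ 0.68521549, -0.39362707, -1.03463401])} 0.9960709635416667
top {'mtx': array([[613.3665147 ,   0.        , 312.10792958],
       [  0.        , 613.3665147 , 247.08370433],
       [  0.        ,   0.        ,   1.        ]]), 'k1': 0.01668253008245811, 'position': array([ 4.20228960e-01, -6.89324024e-04,  1.32868377e+00]), 'orientation': array([ 0.04883214, -0.08457266, -1.54524832])} 0.996025390625
{'mtx': array([[432.44177067,   0.        , 323.31516367],
       [  0.        , 432.44177067, 236.12069906],
       [  0.        ,   0.        ,   1.        ]]), 'k1': 0.0026412624690361907, 'tool_from_camera': array([[-6.61981048e-05,  9.63442929e-01,  2.67913640e-01,
         7.09128105e-02],
       [ 9.99999738e-01,  2.56882666e-04, -6.76687088e-04,
        -1.30500766e-04],
       [-7.20771760e-04,  2.67913525e-01, -9.63442694e-01,
        -1.92660469e-01],
       [ 0.00000000e+00,  0.00000000e+00,  0.00000000e+00,
         1.00000000e+00]])} 0.0188 [-4.31808281e-01 -3.11141576e+00  2.01571665e-03] 0.1
```

View pics/top0.png

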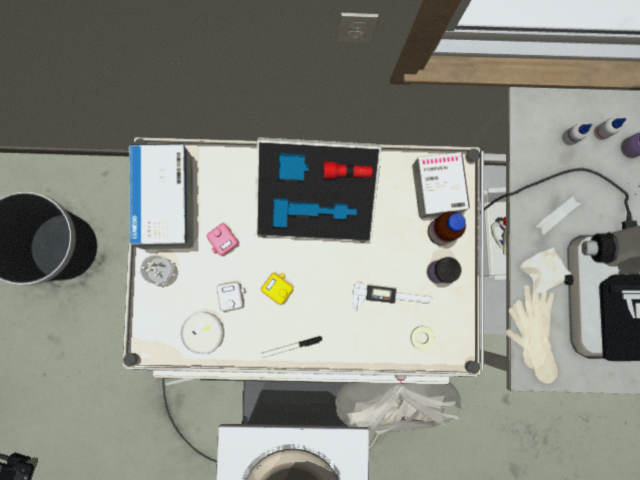

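View pics/scene0.png

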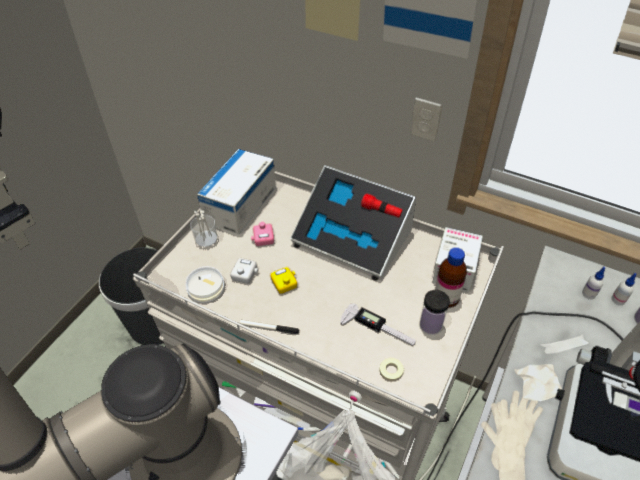

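The top view shows three counter-shaped things: pink at (222,239), yellow at (277,288) and off-white at (231,295). The off-white one is the target. The calliper is at (381,294) with its jaws to the left. The stand's foam is at (318,190), with the calliper cutout at about (300,210) and the counter cutout at (292,167).

```bash
cat > h.py <<'E'
import numpy as np, cv2
from scipy.spatial.transform import Rotation as R
from plant import arm, eyes, job
def pose(n, ee=None):
    c=eyes.camera_params(n); T=np.eye(4)
    if n=="wrist":
        T[:3,:3]=R.from_rotvec(ee[1]).as_matrix(); T[:3,3]=ee[0]; return c, T@c["tool_from_camera"]
    T[:3,:3]=R.from_rotvec(c["orientation"]).as_matrix(); T[:3,3]=c["position"]; return c,T
def rays(c,uv):
    k=np.array([c["k1"],0,0,0,0.]); u=cv2.undistortPoints(np.array(uv,float).reshape(-1,1,2),c["mtx"],k)[:,0]
    return np.c_[u[:,0],-u[:,1],-np.ones(len(u))]
def pts(c,T,uv,d):
    """world points from pixels and depths"""
    return (rays(c,uv)*np.asarray(d).reshape(-1,1))@T[:3,:3].T+T[:3,3]
def cloud(c,T,d):
    v,u=np.mgrid[:480,:640]; return pts(c,T,np.c_[u.ravel(),v.ravel()],d.ravel()).reshape(480,640,3)
def atz(c,T,uv,z):
    r=rays(c,uv)@T[:3,:3].T; return T[:3,3]+r*((np.array(z)-T[2,3])/r[:,2])[:,None]
def proj(c,T,P):
    q=(np.asarray(P)-T[:3,3])@T[:3,:3]; s=np.c_[q[:,0]/-q[:,2],-q[:,1]/-q[:,2]]
    s=s*(1+c["k1"]*(s**2).sum(1,keepdims=True)); return s*c["mtx"][0,0]+c["mtx"][:2,2]
E
python3 - <<'E'
from h import *
np.set_printoptions(precision=4,suppress=True)
q={}
for n,L in (("top",dict(counter=(231,295),call=(381,294),foam=(330,190),jar=(445,270),bot=(449,226),swab=(160,270),petri=(203,332),table=(320,265),pink=(222,239),yellow=(277,288),box=(160,195),rb=(445,185))),("scene",dict(counter=(243,270),call=(371,319),table=(310,310),foam=(360,225)))):
    c,T=pose(n); d=np.load(f"pics/{n}0.npy"); C=cloud(c,T,d); np.save(f"pics/{n}C.npy",C)
    for k,(u,v) in L.items(): print(n,k,np.median(C[v-2:v+3,u-2:u+3].reshape(-1,3),0))
    if n=="top":
        X=C[150:236,268:372].reshape(-1,3)
        # foam plane by robust fit
        m=np.ones(len(X),bool)
        for _ in range(15):
            A=np.c_[X[m][:,:2],np.ones(m.sum())]; s=np.linalg.lstsq(A,X[m][:,2],rcond=None)[0]
            e=X[:,2]-np.c_[X[:,:2],np.ones(len(X))]@s; m=(abs(e-np.median(e[m])-0.000)<.004)
        print("plane",s,np.arctan(np.hypot(*s[:2])),np.arctan2(s[1],s[0]),m.mean())
t=cv2.imread("pics/top0.png"); s=cv2.imread("pics/scene0.png")
def cr(i,u,v,w,h,W,H): return cv2.resize(i[v:v+h,u:u+w],(W,H),interpolation=cv2.INTER_CUBIC)
cv2.imwrite("pics/crop1.png",np.vstack([np.hstack([cr(t,200,265,80,60,400,300),cr(t,345,270,95,50,400,300)]),np.hstack([cr(t,250,130,140,120,400,300),cr(s,285,160,140,120,400,300)])]))
E
```

```text
top counter [0.426  0.1396 0.0263]
top call [ 0.4357 -0.1788  0.0165]
top foam [ 0.6452 -0.0618  0.084 ]
top jar [ 0.4861 -0.2966  0.099 ]
top bot [ 0.5697 -0.2927  0.1513]
top swab [0.4762 0.2945 0.0021]
top petri [0.3475 0.1949 0.0288]
top table [ 0.4955 -0.0478  0.0008]
top pink [0.5441 0.1627 0.0255]
top yellow [0.4431 0.0431 0.0252]
top box [0.6226 0.2804 0.101 ]
top rb [ 0.6654 -0.3028  0.0694]
plane [ 0.3747 -0.0304 -0.1606] 0.359563770362345 -0.08105184779921042 0.21757602862254025
scene counter [0.41   0.1337 0.0328]
scene call [ 0.4323 -0.1838  0.0156]
scene table [ 0.4022 -0.0482  0.0006]
scene foam [ 0.6289 -0.0628  0.0756]
```

View pics/crop1.png

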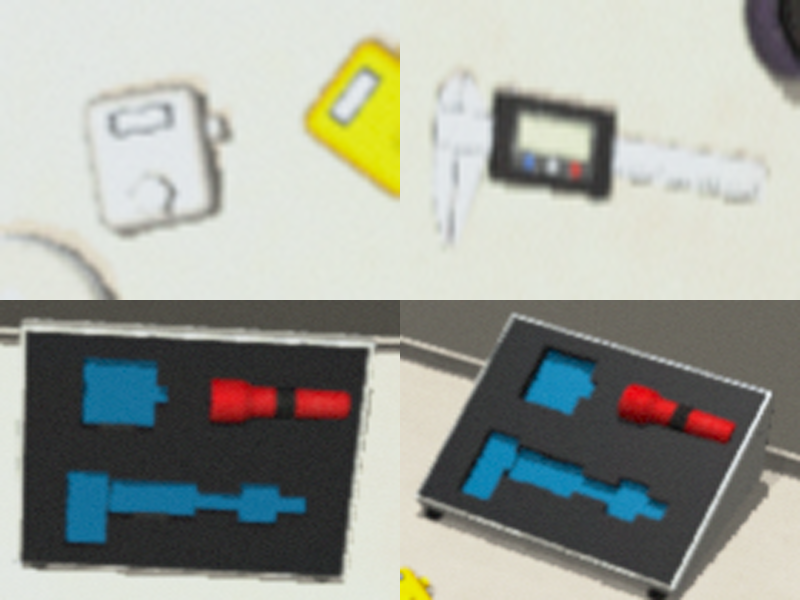

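Off-white counter: knob to the right (world -y), button near the robot. The calliper's jaws point left and its long jaws point towards the robot, so both already sit roughly as their cutouts need. The choice of off-white at (231,295) holds. Next I take close views with the wrist camera.

```bash
cat >> h.py <<'E'
def rot(th, tilt, s=1, a=0.):
    """tool orientation rotvec: object frame yaw th about z, then tilt (rise along object x);
    tool z = -object z; tool y = s*object x turned by a about the normal"""
    O=R.from_euler("z",th).as_matrix()@R.from_euler("y",-tilt).as_matrix()@R.from_euler("z",a).as_matrix()
    y=s*O[:,0]; z=-O[:,2]; return R.from_matrix(np.c_[np.cross(y,z),y,z]).as_rotvec()
def snap(tag):
    ee=(arm.current_ee_pos(),arm.current_ee_rot()); p,d=eyes.grab_frame("wrist")
    c,T=pose("wrist",ee); np.savez(f"pics/{tag}.npz",p=p,d=d,T=T,C=cloud(c,T,d)); return p,d,c,T
E
python3 - <<'E'
from h import *
np.set_printoptions(precision=3,suppress=True)
th=np.radians(30)
P={"cnt":((.426,.14,.15),0),"cal":((.436,-.18,.15),0),"foam":((.58,-.02,.20),th),"calseat":((.60,0,.055),th),"cntseat":((.70,.03,.10),th),"cg":((.436,-.18,.01),0),"ng":((.426,.14,.01),0)}
for s in (1,-1):
    for k,(p,t) in P.items(): print(s,k,arm.solve_ik(p,rot(0,t,s)), arm.solve_ik(p,rot(0,t,s,np.pi/2)) is not None)
E
```

```text
1 cnt [ 0.146  0.246  1.789 -0.     1.107  0.146] True
1 cal [-0.554  0.287  1.731 -0.     1.124 -0.554] True
1 foam [-0.24   0.163  1.89   0.215  0.589 -0.389] True
1 calseat None False
1 cntseat [-0.089  0.496  1.71   0.11   0.416 -0.178] True
1 cg [-0.554  0.489  1.893 -0.     0.76  -0.554] True
1 ng [ 0.146  0.458  1.955 -0.     0.728  0.146] True
-1 cnt [ 0.146  0.246  1.789 -0.     1.107 -2.995] True
-1 cal [-0.554  0.287  1.731 -0.     1.124  2.587] True
-1 foam [-0.24   0.163  1.89   0.215  0.589  2.753] True
-1 calseat None False
-1 cntseat [-0.089  0.496  1.71   0.11   0.416  2.964] True
-1 cg [-0.554  0.489  1.893 -0.     0.76   2.587] True
-1 ng [ 0.146  0.458  1.955 -0.     0.728 -2.995] True
```

```bash
python3 - <<'E'
from h import *
np.set_printoptions(precision=4,suppress=True)
th=np.radians(30)
arm.move_to((.426,.14,.19),rot(0,0,1)); p1,*_=snap("cnt1")
arm.move_to((.56,-.0,.24),rot(0,th,1)); p2,*_=snap("foam1")
arm.move_to((.436,-.16,.19),rot(0,0,1)); p3,*_=snap("cal1")
print(arm.current_time_s())
o=np.vstack([np.hstack([p1,p2]),np.hstack([p3,p3*0])])
cv2.imwrite("pics/w1.png",cv2.resize(o,(800,600),interpolation=cv2.INTER_AREA)[:,:,::-1])
# foam plane
z=np.load("pics/foam1.npz"); C=z["C"]; p=z["p"].astype(int)
dark=(p.max(2)<75)&(C[...,2]>.02)&(z["d"]>0)
X=C[dark]; m=(X[:,0]>.5)&(X[:,0]<.78)&(abs(X[:,1])<.2); X=X[m]
m=np.ones(len(X),bool)
for t in (.02,.01,.005,.003,.003,.003):
    A=np.c_[X[m][:,:2],np.ones(m.sum())]; s=np.linalg.lstsq(A,X[m][:,2],rcond=None)[0]
    e=X[:,2]-np.c_[X[:,:2],np.ones(len(X))]@s; m=abs(e)<t
print(s,"tilt",np.degrees(np.arctan(np.hypot(*s[:2]))),"yaw",np.degrees(np.arctan2(s[1],s[0])),m.mean(),X[m].min(0),X[m].max(0))
E
```

```text
3.4917
[-1.6799  0.2997  1.1958] tilt 59.629457115987016 yaw 169.88529327124587 0.017101289687505215 [ 0.5    -0.1173  0.0816] [0.671  0.0839 0.3663]
```

View pics/w1.png

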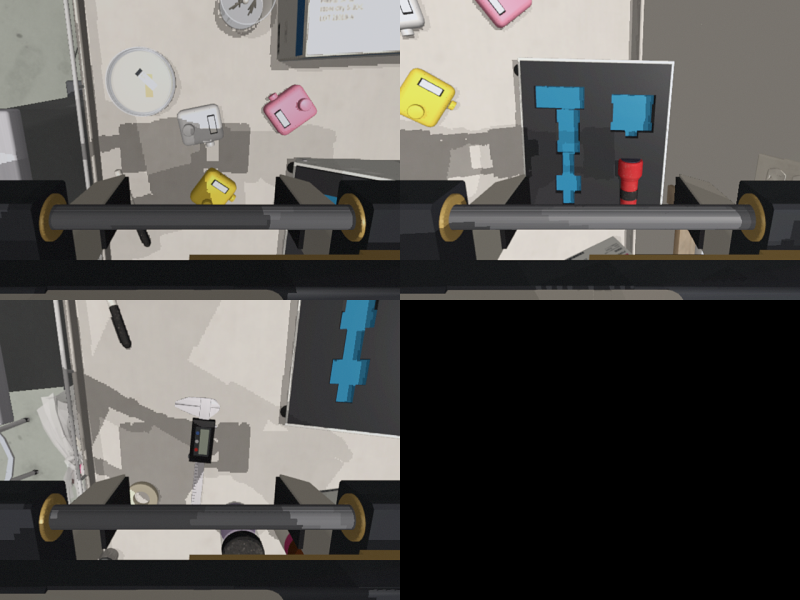

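The panels are: counter at full-picture pixel (320,200); foam with its corners at (195,98) and (436,98) and both cutouts visible; calliper block at (322,224). Next I fit the foam plane and the objects' outlines.

```bash
cat > fit.py <<'E'
from h import *
np.set_printoptions(precision=4,suppress=True)
z=np.load("pics/foam1.npz"); C=z["C"]; p=z["p"].astype(int); T=z["T"]; c=eyes.camera_params("wrist")
S=np.zeros((480,640),bool); S[110:315,205:425]=1
dark=S&(p.max(2)<90)&((p.max(2)-p.min(2))<25)&(z["d"]>0)
X=C[dark]; m=np.ones(len(X),bool)
for t in (.01,.005,.003,.003,.003):
    A=np.c_[X[m][:,:2],np.ones(m.sum())]; s=np.linalg.lstsq(A,X[m][:,2],rcond=None)[0]
    e=X[:,2]-np.c_[X[:,:2],np.ones(len(X))]@s; m=abs(e-np.median(e[m]))<t
print("plane",s,"tilt",np.degrees(np.arctan(np.hypot(*s[:2]))),"yaw",np.degrees(np.arctan2(s[1],s[0])),len(X),m.mean())
# ortho-image on the plane: 2 px/mm, axes x up slope, y left
n=np.array([-s[0],-s[1],1]);n/=np.linalg.norm(n)
x=np.array([1,0,s[0]]);x/=np.linalg.norm(x);y=np.cross(n,x); x=np.cross(y,n)
o=np.array([.65,-.02,0]);o[2]=s[0]*o[0]+s[1]*o[1]+s[2]
def uv2ab(i,j): return (300-j)/2000., (300-i)/2000.   # col i,row j -> a(up slope), b(left)
jj,ii=np.mgrid[:600,:600]; a,b=uv2ab(ii,jj)
W=o+a[...,None]*x+b[...,None]*y
q=proj(c,T,W.reshape(-1,3)).astype(np.float32)
im=cv2.remap(z["p"],q[:,0].reshape(600,600),q[:,1].reshape(600,600),cv2.INTER_LINEAR)
cv2.imwrite("pics/ortho.png",im[:,:,::-1]); np.savez("pics/plane.npz",o=o,x=x,y=y,n=n)
I=im.astype(int); blue=((I[...,2]-I[...,0]>50)&(I[...,1]>60)).astype(np.uint8)
k,l,st,ce=cv2.connectedComponentsWithStats(blue)
for i in range(1,k):
    if st[i,4]>300: print("blue",st[i],ce[i],cv2.minAreaRect(np.argwhere(l==i)[:,::-1].astype(np.float32)))
# objects
for tag,box,kind in (("cal1",(280,180,370,270),"dark"),("cnt1",(270,150,370,245),"up")):
    z=np.load(f"pics/{tag}.npz");C=z["C"];p=z["p"].astype(int)
    u0,v0,u1,v1=box;S=np.zeros((480,640),bool);S[v0:v1,u0:u1]=1
    M=S&((C[...,2]>.0135)&(C[...,2]<.019) if kind=="dark" else (C[...,2]>.012)&(C[...,2]<.032))
    Mo=cv2.morphologyEx(M.astype(np.uint8),cv2.MORPH_OPEN,np.ones((3,3)) if kind=="dark" else np.ones((13,13)))
    k,l,st,ce=cv2.connectedComponentsWithStats(Mo); i=1+st[1:,4].argmax(); Q=C[l==i]
    r=cv2.minAreaRect((Q[:,:2]*1000).astype(np.float32)); print(tag,"z pct",np.percentile(Q[:,2],[5,50,95]),len(Q),r,cv2.boxPoints(r).tolist())
    print("img bbox",st[i])
E
python3 fit.py
```

```text
plane [ 0.5772 -0.0149 -0.2894] tilt 30.00174470685536 yaw -1.476931986633893 31736 0.9599823544239979
blue [  170   163   117   117 11358] [223.0332 220.6314] ((228.7375946044922, 221.20913696289062), (115.2822265625, 114.4447021484375), 1.5481576919555664)
blue [  148   351   344   133 22260] [286.4193 405.2101] ((319.91314697265625, 420.9532775878906), (341.8521728515625, 131.44314575195312), 1.6846843957901)
cal1 z pct [0.0149 0.0162 0.0175] 2508 ((437.4220886230469, -180.27166748046875), (62.13747787475586, 31.917118072509766), 84.51947021484375) [[418.5691833496094, -209.67422485351562], [450.3404235839844, -212.7225341796875], [456.2749938964844, -150.86911010742188], [424.5037536621094, -147.82080078125]]
img bbox [ 302  190   43   72 2508]
cnt1 z pct [0.0202 0.0259 0.028 ] 2545 ((426.172607421875, 140.11383056640625), (55.70468521118164, 55.972354888916016), 11.02872085571289) [[393.4808654785156, 162.2549591064453], [404.1884460449219, 107.31633758544922], [458.8643493652344, 117.97270202636719], [448.1567687988281, 172.91131591796875]]
img bbox [ 286  169   71   64 2545]
```

View pics/ortho.png

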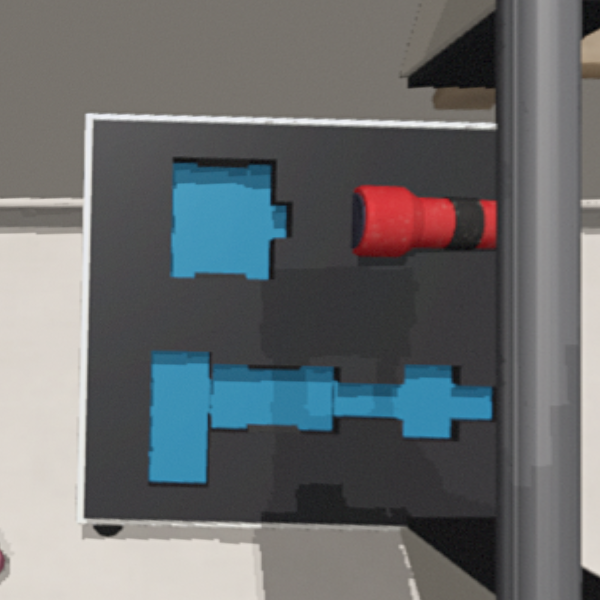

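The foam plane tilts 30.0° with yaw -1.5°, and the foam middle sits at ortho pixel (328,324.5). The cutout rims fit this: counter at cols 172–275 and rows 158–278, calliper block at cols 210–338 and rows 364–432. Next I check it against the top view and work out reachability at the seats.

```bash
cat >> h.py <<'E'
TH,YAW=np.radians(30),np.radians(-1.45)
try:
    _p=np.load("pics/plane.npz"); ORG=_p["o"]+(300-324.5)/2000*_p["x"]+(300-328)/2000*_p["y"]
    F=R.from_euler("z",YAW).as_matrix()@R.from_euler("y",-TH).as_matrix()
    def foam(x,y,z): return ORG+F@(np.array([x,y,z])/1000.)
    def frot(a=0.,lean=0.,s=1,dx=0.):
        """tool along -foam z, tool y = s*foam x turned by a; lean about foam x, dx about foam y"""
        M=F@R.from_euler("y",dx).as_matrix()@R.from_euler("x",lean).as_matrix()@R.from_euler("z",a).as_matrix()
        y=s*M[:,0]; z=-M[:,2]; return R.from_matrix(np.c_[np.cross(y,z),y,z]).as_rotvec()
except FileNotFoundError: pass
E
python3 - <<'E'
from h import *
np.set_printoptions(precision=3,suppress=True)
print("ORG",ORG)
for n in("top","scene"):
    c,T=pose(n); print(n,proj(c,T,[foam(100,120,0),foam(100,-120,0),foam(-100,120,0),foam(-100,-120,0),foam(82,79.5,0),foam(22,79.5,0),foam(82,27.5,0)]).tolist())
d=np.radians
for nm,p in (("calseat",(-38,25,0)),("cal up",(-38,25,60)),("calpress",(-38,25,2)),("cntseat",(52,50,0)),("cnt up",(52,50,70)),("cntpress",(36,54,22))):
    for s in (1,-1):
        for a in (0,90):
            L=[(l,x) for l in range(-40,41,10) for x in range(-30,31,10) if arm.solve_ik(foam(*p),frot(d(a),d(l),s,d(x))) is not None]
            print(nm,s,a,len(L),[q for q in L if q[1]==0], [q for q in L if q[0]==0])
print(arm.solve_ik(foam(-38,25,60),frot()))
E
```

```text
ORG [ 0.639 -0.034  0.08 ]
top [[258.83912350533154, 142.3363241025931], [379.29367085462565, 148.82817925136396], [257.23168901704145, 234.32156331382558], [369.8347786417445, 240.060862687746], [278.95336418027455, 152.23739878060707], [278.0422750540694, 180.76056998262447], [304.93041418559926, 153.6358688608197]]
scene [[324.78961166309193, 165.83022230478292], [413.1183691152864, 196.52759595677608], [291.029201406994, 236.81494987194108], [379.4854253750613, 272.9655697663641], [335.9869731923157, 177.02614375004333], [325.9816360133434, 198.3043261203981], [354.6231198352375, 183.57290165564524]]
calseat 1 0 49 [(10, 0), (20, 0), (30, 0), (40, 0)] [(0, -20), (0, 10), (0, 20), (0, 30)]
calseat 1 90 50 [(10, 0), (20, 0), (30, 0), (40, 0)] [(0, -30), (0, -20), (0, 10), (0, 20), (0, 30)]
calseat -1 0 50 [(10, 0), (20, 0), (30, 0), (40, 0)] [(0, -30), (0, -20), (0, 10), (0, 20), (0, 30)]
calseat -1 90 50 [(10, 0), (20, 0), (30, 0), (40, 0)] [(0, -30), (0, -20), (0, 10), (0, 20), (0, 30)]
cal up 1 0 52 [(-20, 0), (-10, 0), (0, 0), (10, 0), (20, 0), (30, 0), (40, 0)] [(0, -30), (0, 
[... 1915 characters left out ...]
 (30, 0), (40, 0)] [(0, -30), (0, 0), (0, 10), (0, 20), (0, 30)]
cntpress 1 0 52 [(-30, 0), (-20, 0), (-10, 0), (0, 0), (10, 0), (20, 0), (30, 0), (40, 0)] [(0, -30), (0, -20), (0, 0), (0, 10), (0, 20), (0, 30)]
cntpress 1 90 50 [(-30, 0), (-20, 0), (-10, 0), (0, 0), (10, 0), (20, 0), (30, 0), (40, 0)] [(0, -30), (0, -20), (0, 0), (0, 10), (0, 20), (0, 30)]
cntpress -1 0 52 [(-30, 0), (-20, 0), (-10, 0), (0, 0), (10, 0), (20, 0), (30, 0), (40, 0)] [(0, -30), (0, -20), (0, 0), (0, 10), (0, 20), (0, 30)]
cntpress -1 90 52 [(-30, 0), (-20, 0), (-10, 0), (0, 0), (10, 0), (20, 0), (30, 0), (40, 0)] [(0, -30), (0, -20), (0, 0), (0, 10), (0, 20), (0, 30)]
[-0.199  0.288  2.021  0.273  0.327 -0.41 ]
```

ORG z comes out at 0.080 and the top-view corners agree to about 1 px. At the calliper seat the tool has to lean about 14° about the slope axis, so I grasp the calliper with the same lean.

```bash
cat >> h.py <<'E'
def trot(M,lean=0.,a=0.,s=1):
    M=M@R.from_euler("x",lean).as_matrix()@R.from_euler("z",a).as_matrix(); y=s*M[:,0]; z=-M[:,2]
    return R.from_matrix(np.c_[np.cross(y,z),y,z]).as_rotvec()
def ortho(tag,f="pics/o.png",z=0.,c0=(0,0),w=300,k=2):
    """foam-aligned ortho picture at height z mm, k px/mm, centred on c0 (x,y mm)"""
    d=np.load(f"pics/{tag}.npz"); c=eyes.camera_params("wrist"); j,i=np.mgrid[:w*k,:w*k]
    P=np.stack([c0[0]+w/2-j/k,c0[1]+w/2-i/k,np.full(j.shape,z,float)],-1)/1000
    q=proj(c,d["T"],(P.reshape(-1,3)@F.T+ORG)).astype(np.float32).reshape(w*k,w*k,2)
    im=cv2.remap(d["p"],q[...,0],q[...,1],cv2.INTER_LINEAR); cv2.imwrite(f,im[:,:,::-1])
LEAN=np.radians(14)
E
python3 - <<'E'
from h import *
np.set_printoptions(precision=4,suppress=True)
M=R.from_euler("z",np.radians(-5.48)).as_matrix(); o=np.array([.4374,-.1803,0])
r=trot(M,LEAN)
for z in (0,6): print(arm.solve_ik(foam(-38,25,z),trot(F,LEAN)))
arm.move_to(o+[0,0,.10],r); arm.move_linear(o+[0,0,.009],r,.12)
arm.clamp(35); print("w",arm.current_grip_width(),arm.current_grip_force())
arm.move_linear(o+[0,0,.12],r,.15)
print("w",arm.current_grip_width(),arm.current_contact_force())
h=25+9
arm.move_to(foam(-38,25,h+30),trot(F,LEAN)); arm.move_linear(foam(-38,25,h),trot(F,LEAN),.1)
snap("calh"); ortho("calh","pics/calh_o.png",z=25+7,c0=(-38,60),w=200,k=3)
print(arm.current_time_s(),arm.current_grip_width(),arm.current_ee_pos()-foam(-38,25,h))
z=np.load("pics/calh.npz"); Q=(z["C"]-ORG)@F*1000
m=(abs(Q[...,2]-41)<3)&(abs(Q[...,0]+38)<22)&(abs(Q[...,1]-25)<45); B=Q[m]
print(len(B),B.min(0),B.max(0),np.percentile(B[:,1],[2,98]))
j=(abs(Q[...,2]-33)<4)&(abs(Q[...,0]+45)<50)&(Q[...,1]>57)&(Q[...,1]<100);B=Q[j];print(len(B),np.percentile(B,[1,50,99],axis=0))
E
```

```text
[-0.3759  0.461   1.9739  0.9832  0.4929 -1.253 ]
[-0.3783  0.4473  1.9774  0.9675  0.4999 -1.2372]
w -0.00013488631794754012 0.0
w 0.0002112463351455008 [1.1837 0.7819 0.2389]
8.55 0.0004931487586941955 [ 0.     -0.0005  0.0001]Traceback (most recent call last):
  File "<stdin>", line 16, in <module>
    return umr_minimum(a, axis, None, out, keepdims, initial, where)
ValueError: zero-size array to reduction operation minimum which has no identity
```

View pics/calh_o.png

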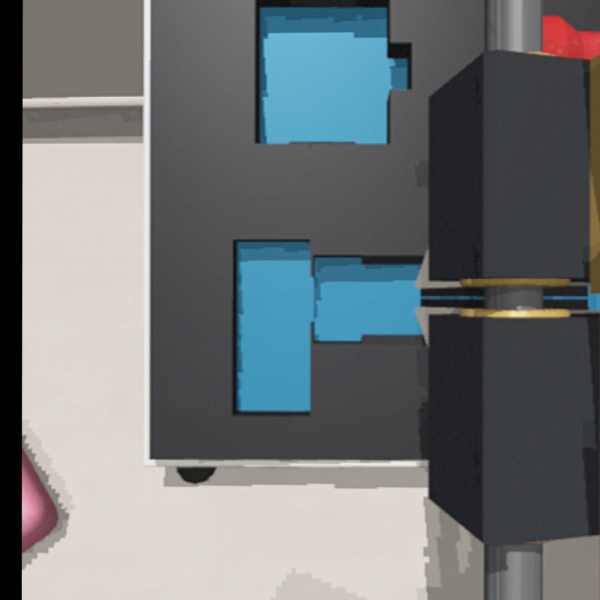

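The grasp closed empty: the tips sat too high on the block. The picture shows the fingers shut over the block cutout with nothing held. I check where the calliper is now.

```bash
python3 - <<'E'
from h import *
np.set_printoptions(precision=4,suppress=True)
print(arm.current_time_s())
arm.ungrasp(); arm.move_to((.436,-.16,.19),rot(0,0,1)); p,d,c,T=snap("cal2")
C=np.load("pics/cal2.npz")["C"]
S=np.zeros((480,640),bool);S[150:290,260:390]=1
M=S&(C[...,2]>.0135)&(C[...,2]<.019)
Mo=cv2.morphologyEx(M.astype(np.uint8),cv2.MORPH_OPEN,np.ones((3,3)))
k,l,st,ce=cv2.connectedComponentsWithStats(Mo); i=1+st[1:,4].argmax(); Q=C[l==i]
print(len(Q),np.percentile(Q[:,2],[5,50,95]),cv2.minAreaRect((Q[:,:2]*1000).astype(np.float32)))
cv2.imwrite("pics/cal2.png",p[:,:,::-1])
print(arm.current_time_s())
E
```

```text
8.55
2512 [0.0149 0.0163 0.0175] ((437.4529113769531, -180.30136108398438), (62.37995910644531, 32.019039154052734), 84.58828735351562)
10.9333
```

View pics/cal2.png

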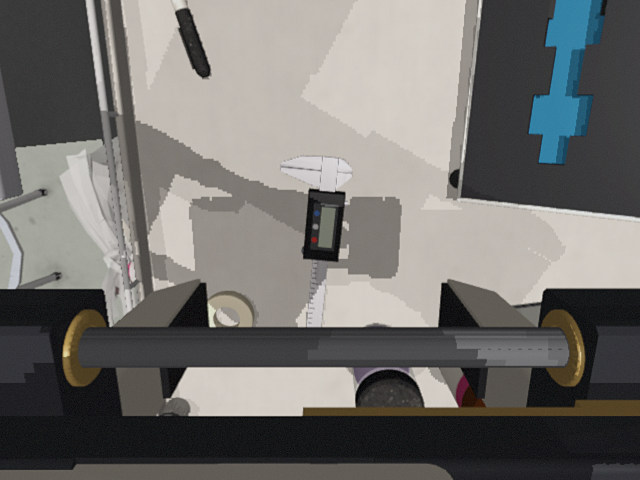

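The calliper is untouched, with its block still at (325,225). I measure the finger shape in the tool frame from the wrist depth pictures I already have.

```bash
python3 - <<'E'
from h import *
np.set_printoptions(precision=1,suppress=True)
tc=eyes.camera_params("wrist")["tool_from_camera"]
for tag in ("cal2","calh"):
    z=np.load(f"pics/{tag}.npz"); T=z["T"]@np.linalg.inv(tc)
    Q=(z["C"]-T[:3,3])@T[:3,:3]*1000; m=(z["d"]>0)&(z["d"]<.21)&(abs(Q[...,1])<75)&(Q[...,0]<25)
    print(tag)
    for lo in range(-80,10,5):
        s=Q[m&(Q[...,2]>=lo)&(Q[...,2]<lo+5)&(Q[...,1]>0)]
        if len(s): print(lo,len(s),"x",np.percentile(s[:,0],[1,99]),"y",np.percentile(s[:,1],[1,50,99]))
z=np.load("pics/cal2.npz"); print([z["d"][r,200] for r in range(270,345,8)],[z["d"][r,445] for r in range(270,345,8)])
E
```

```text
cal2
-80 185 x [-10.5   1.7] y [46.7 47.1 51.1]
-75 446 x [-9.6 11.2] y [46.8 54.3 64.8]
-70 473 x [-9.7 11.2] y [46.8 53.5 64.5]
-65 443 x [ 4.2 11. ] y [46.7 53.7 64.2]
-60 422 x [ 1.8 11. ] y [46.8 52.4 63.5]
-55 392 x [-0.6 11.1] y [46.7 51.3 63.4]
-50 401 x [-3.1 11. ] y [46.7 49.7 62.7]
-45 309 x [-6. 11.] y [46.8 48.  59.5]
-40 259 x [-8.7 10.8] y [46.7 47.2 54.7]
-35 15 x [-8.6 10.4] y [47.1 47.3 50. ]
calh
-80 41 x [-10.3  -0.2] y [0.1 2.2 3.4]
-75 18 x [8.7 9.7] y [0.1 1.6 3.1]
-70 66 x [8.4 9.8] y [0.1 2.3 3.6]
-65 75 x [ 8.2 10.8] y [0.  2.3 4.6]
-60 81 x [ 8.5 10.8] y [0.  3.  4.8]
-55 72 x [ 8.4 10.9] y [0.3 2.8 4.9]
-50 68 x [ 8.6 11. ] y [0.3 3.2 5.1]
-45 147 x [ 8.6 10.9] y [ 0.3  6.2 13.7]
-40 95 x [ 8.6 10.8] y [ 0.2  4.4 10.2]
-35 5 x [ 8.8 10.1] y [0.3 3.3 4.5]
[np.float32(0.40580484), np.float32(0.40600207), np.float32(0.16582449), np.float32(0.16119775), np.float32(0.16119206), np.float32(0.16152862), np.float32(0.16142875), np.float32(0.16206835), np.float32(0.08663412), np.float32(0.08395228)] [np.float32(0.40515295), np.float32(0.4062165), np.float32(0.16574933), np.float32(0.16347641), np.float32(0.1632677), np.float32(0.16389982), np.float32(0.16264938), np.float32(0.16430478), np.float32(0.08512587), np.float32(0.08418762)]
```

By depth, the rendered fingers end at tool z ≈ -36 mm, well behind the stated TCP. I check that by lightly touching bare trolley at (0.47,-0.06).

```bash
python3 - <<'E'
from h import *
np.set_printoptions(precision=4,suppress=True)
arm.clamp(10); r=rot(0,0,1)
arm.move_to((.47,-.06,.04),r)
print(arm.move_linear((.47,-.06,-.02),r,.08,f_stop=4),arm.current_ee_pos())
print(arm.move_linear((.47,-.06,-.045),r,.03,f_stop=4),arm.current_ee_pos(),arm.current_contact_force())
arm.move_linear((.47,-.06,.05),r,.2); arm.ungrasp(); print(arm.current_time_s(),arm.current_contact_force(),arm.current_grip_width())
E
```

```text
False [ 0.4704 -0.0602 -0.0196]
True [ 0.4701 -0.06   -0.0343] [-0.5947 -0.2174  8.6373]
16.6083 [ 0.4434 -0.3493  1.0269] 0.0919884178524099
```

Confirmed: the real tips are 34.5 mm behind the reported TCP. I add this offset and recheck reach.

```bash
cat >> h.py <<'E'
TIP=.0343
def tp(p,r): return np.asarray(p)+TIP*R.from_rotvec(r).as_matrix()[:,2]   # tip point -> TCP
E
python3 - <<'E'
from h import *
np.set_printoptions(precision=2,suppress=True)
for nm,p in (("cal",(-38,25,0)),("calhov",(-38,25,40)),("cnt",(52,50,0)),("cntbtn",(36,54,20)),("cnttop",(62,54,8))):
  for a in (0,90):
    print(nm,a,[(l,arm.solve_ik(tp(foam(*p),r),r)) for l in range(-10,31,5) for r in [trot(F,np.radians(l),np.radians(a))] if arm.solve_ik(tp(foam(*p),r),r) is not None and (l%10==0 or nm=="cal")][:5])
E
```

```text
cal 0 [(10, array([-0.3 ,  0.52,  1.97,  1.03,  0.36, -1.25])), (15, array([-0.36,  0.54,  1.95,  1.09,  0.47, -1.35])), (20, array([-0.41,  0.56,  1.93,  1.11,  0.58, -1.41])), (25, array([-0.45,  0.59,  1.9 ,  1.11,  0.69, -1.46])), (30, array([-0.49,  0.63,  1.87,  1.11,  0.8 , -1.49]))]
cal 90 [(10, array([-0.3 ,  0.52,  1.97,  1.03,  0.36, -2.82])), (15, array([-0.36,  0.54,  1.95,  1.09,  0.47, -2.92])), (20, array([-0.41,  0.56,  1.93,  1.11,  0.58, -2.98])), (25, array([-0.45,  0.59,  1.9 ,  1.11,  0.69, -3.03])), (30, array([-0.49,  0.63,  1.87,  1.11,  0.8 , -3.06]))]
calhov 0 [(10, array([-0.31,  0.43,  1.99,  0.9 ,  0.4 , -1.12])), (20, array([-0.42,  0.47,  1.96,  1.03,  0.62, -1.33])), (30, array([-0.51,  0.54,  1.91,  1.06,  0.83, -1.43]))]
calhov 90 [(10, array([-0.31,  0.43,  1.99,  0.9 ,  0.4 , -2.69])), (20, array([-0.42,  0.47,  1.96,  1.03,  0.62, -2.9 ])), (30, array([-0.51,  0.54,  1.91,  1.06,  0.83, -3.  ]))]
cnt 0 [(-10, array([-0.  ,  0.55,  1.7 , -0.48,  0.41,  0.47])), (0, array([-0.11,  0.53,  1.73,  0.12,  0.36, -0.18])), (10, array([-0.21,  0.54,  1.72
[... 914 characters left out ...]
 array([-0.31,  0.53,  1.76,  0.88,  0.64, -2.63])), (30, array([-0.4 ,  0.59,  1.72,  0.99,  0.84, -2.78]))]
cnttop 0 [(-10, array([ 0.  ,  0.54,  1.68, -0.45,  0.44,  0.44])), (0, array([-0.1 ,  0.52,  1.7 ,  0.1 ,  0.4 , -0.16])), (10, array([-0.2 ,  0.53,  1.7 ,  0.58,  0.49, -0.68])), (20, array([-0.3 ,  0.57,  1.68,  0.84,  0.66, -0.98])), (30, array([-0.38,  0.62,  1.63,  0.96,  0.86, -1.15]))]
cnttop 90 [(-10, array([ 0.  ,  0.54,  1.68, -0.45,  0.44, -1.13])), (0, array([-0.1 ,  0.52,  1.7 ,  0.1 ,  0.4 , -1.73])), (10, array([-0.2 ,  0.53,  1.7 ,  0.58,  0.49, -2.26])), (20, array([-0.3 ,  0.57,  1.68,  0.84,  0.66, -2.56])), (30, array([-0.38,  0.62,  1.63,  0.96,  0.86, -2.72]))]
```

```bash
python3 - <<'E'
from h import *
np.set_printoptions(precision=4,suppress=True)
M=R.from_euler("z",np.radians(-5.45)).as_matrix(); o=np.array([.4374,-.1803,0]); r=trot(M,LEAN)
arm.move_to(tp(o+[0,0,.06],r),r); arm.move_linear(tp(o+[0,0,.009],r),r,.1,f_stop=10)
arm.clamp(35); print("w",arm.current_grip_width(),arm.current_grip_force())
arm.move_linear(tp(o+[0,0,.10],r),r,.2)
print("w",arm.current_grip_width(),arm.current_contact_force())
r=trot(F,LEAN); h=20+9
arm.move_to(tp(foam(-38,25,h+15),r),r); arm.move_linear(tp(foam(-38,25,h),r),r,.1); arm.wait(.2)
snap("calh2"); ortho("calh2","pics/calh2_o.png",z=20+8,c0=(-38,60),w=200,k=3)
print(arm.current_time_s(),arm.current_grip_width(),(arm.current_ee_pos()-tp(foam(-38,25,h),r))@F*1000)
z=np.load("pics/calh2.npz"); Q=(z["C"]-ORG)@F*1000
for nm,zz in (("top",36),("beam",29)):
    m=(abs(Q[...,2]-zz)<3)&(abs(Q[...,0]+45)<60)&(Q[...,1]>20)&(Q[...,1]<110); B=Q[m]
    if len(B): print(nm,len(B),np.percentile(B,[1,50,99],axis=0))
E
```

```text
w 0.03136748993360359 34.99987953342497
w 0.031590723029980235 [ 0.2725 -0.3903 -2.7359]
20.8833 0.031218482982859702 [ 0.2226 -0.2591  0.3061]
top 8087 [[-55.2896  20.3667  34.1739]
 [-36.4944  37.2644  36.003 ]
 [-18.137   55.4267  37.9801]]
beam 8301 [[-76.7566  55.8086  27.1925]
 [-43.8982  71.5702  28.8106]
 [-18.2987  83.7858  30.5185]]
```

View pics/calh2_o.png

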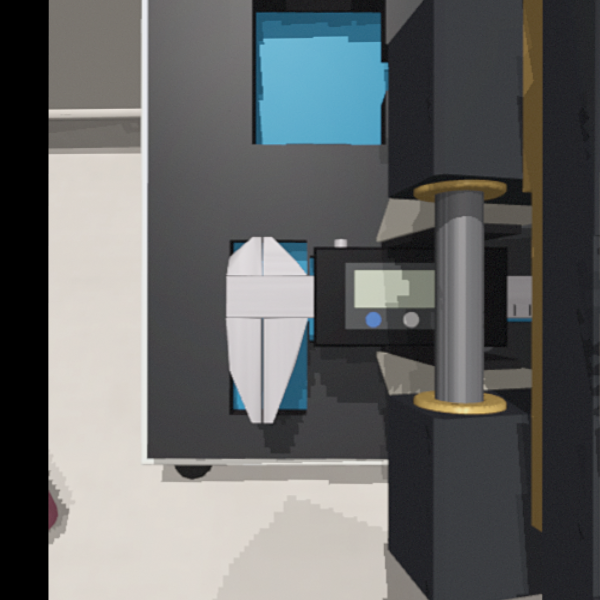

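The calliper is held level, with its block top at 36.0 mm as planned. The beam sits at rows 276–318, which is x ≈ -37, possibly +1 mm off. I check for camera drift against the foam view by correlation.

```bash
python3 - <<'E'
from h import *
g=[]
for t in("foam1","calh2"):
    ortho(t,f"pics/_{t}.png",z=0,c0=(30,95),w=80,k=8); g.append(cv2.imread(f"pics/_{t}.png",0)[:,:].astype(np.float32))
for a,b in ((slice(0,640),slice(0,640)),(slice(0,640),slice(60,400)),(slice(100,600),slice(100,500))):
    A,B=[cv2.GaussianBlur(x[a,b],(0,0),3) for x in g]
    s,rsp=cv2.phaseCorrelate(A,B,cv2.createHanningWindow(A.shape[::-1],cv2.CV_32F)); print("dx(mm) up",-s[1]/8,"dy left",-s[0]/8,rsp)
    m=np.eye(2,3,dtype=np.float32)
    try: cc,m=cv2.findTransformECC(A,B,m,cv2.MOTION_TRANSLATION); print("ecc",-m[1,2]/8,-m[0,2]/8,cc)
    except cv2.error as e: print("no ecc")
E
```

```text
dx(mm) up 0.029839426971705052 dy left -0.04650665968365786 -0.05345517456531525
ecc -0.15068854 -1.0616738 0.9259018943075357
dx(mm) up 0.03317193443226074 dy left 0.030463300687909367 -0.08239851819144355
ecc -1.6319357 -0.49766433 0.8809081808043766
dx(mm) up -0.05409404051603772 dy left 0.0026883318910293497 -0.158347548828125
ecc 0.41435474 -0.37603194 0.9851384314155931
```

```bash
python3 - <<'E'
from h import *
np.set_printoptions(precision=2,suppress=True)
r=trot(F,LEAN)
def at(): return ((arm.current_ee_pos()-tp(ORG,r))@F*1000)
g=lambda z: tp(foam(-38.3,25.4,z),r)
print(arm.move_linear(g(10.5),r,.06,f_stop=8),at(),arm.current_contact_force()@F)
s=arm.move_linear(g(3),r,.02,f_stop=18); print(s,at(),arm.current_contact_force()@F,arm.current_grip_width())
arm.ungrasp(); print(at(),arm.current_time_s())
arm.move_linear(g(30),r,.12); arm.clamp(20); arm.wait(.1)
g=lambda z: tp(foam(-38,25+9,z),r)   # low edge of the leaned tip over the block's middle
f0=arm.current_contact_force()@F
arm.move_linear(g(19),r,.1,f_stop=10)
s=arm.move_linear(g(2.5),r,.02,f_stop=30); print("press",s,at(),arm.current_contact_force()@F-f0)
arm.move_linear(g(45),r,.15); snap("calp"); print(arm.current_time_s())
z=np.load("pics/calp.npz"); Q=(z["C"]-ORG)@F*1000
m=(abs(Q[...,0]+38)<13)&(abs(Q[...,1]-25)<28)&(z["d"]>.1); B=Q[m]; print(len(B),np.percentile(B,[1,10,50,90,99],axis=0))
B=B[abs(B[:,2]-np.median(B[:,2]))<4]
if len(B)>100: print("plane",np.linalg.lstsq(np.c_[B[:,:2]-[-38,25],np.ones(len(B))],B[:,2],rcond=None)[0])
E
```

```text
False [-38.69  25.59  10.2 ] [-1.03  0.79 -0.8 ]
False [-38.68  25.51   2.89] [-1.95  0.25 -0.55] 0.03134083083419071
[-38.31  25.39   2.99] 22.9417
press True [-36.01  33.92   6.44] [-1.32 -2.85 14.95]
26.2917
3391 [[-50.52  13.45   1.64]
 [-46.7   19.49   3.28]
 [-36.99  41.13   8.15]
 [-29.23  49.87  87.96]
 [-25.26  52.67 102.47]]
plane [-0.2  -0.01  5.58]
```

The press stopped with the block tilted about 11°, its downhill side still high. I look before pressing again.

```bash
python3 - <<'E'
from h import *
ortho("calp","pics/calp_o.png",z=5,c0=(-38,55),w=150,k=4)
z=np.load("pics/calp.npz"); Q=(z["C"]-ORG)@F*1000; np.set_printoptions(precision=1,suppress=True)
def med(x0,x1,y0,y1):
    m=(Q[...,0]>x0)&(Q[...,0]<x1)&(Q[...,1]>y0)&(Q[...,1]<y1)&(Q[...,2]<25); B=Q[m]; return np.median(B[:,2]) if len(B) else None
print("block",[[med(x,x+4,y,y+6) for y in (14,24,34,44,50)] for x in (-54,-50,-46,-40,-34,-28,-24)])
print("jaw",[[med(x,x+4,y,y+5) for y in (62,70,78)] for x in (-72,-64,-56,-48,-40,-34,-26)])
print("foamface",med(-20,-10,60,80),med(-90,-85,60,80))
E
```

```text
block [[None, None, np.float64(6.855183545034293), np.float64(7.083817649348507), np.float64(7.102992217524283)], [None, None, np.float64(7.52071217543674), np.float64(7.5487969702169835), np.float64(7.389120447388012)], [None, None, np.float64(6.774981194133025), np.float64(6.595674732162866), np.float64(6.431208888998043)], [np.float64(5.112750972202174), np.float64(4.968946601533819), np.float64(5.149168532649726), np.float64(5.220585236045298), np.float64(4.975799697036461)], [None, None, np.float64(3.6798786106081343), np.float64(3.69322335472147), np.float64(3.6713625533741023)], [None, None, np.float64(2.262272298456357), np.float64(2.216494480125706), np.float64(2.035954066440299)], [None, None, np.float64(0.938110005886253), np.float64(1.0270513991152765), np.float64(1.0702559510875043)]]
jaw [[np.float64(-10.86283076256417), np.float64(5.482711638258237), np.float64(5.538705807374385)], [np.float64(3.251033031088004), np.float64(3.7270855085994317), np.float64(3.8160609321391092)], [np.float64(1.7147829050175796), np.float64(1.372963931711535), np.float64(1.8291349671920993)], [np.float64(-0.2623643227455901), np.float64(-0.3731067440876915), np.float64(-0.16047075363739743)], [np.float64(-2.0046331617943793), np.float64(-2.1979234096999996), np.float64(-2.0908993341763917)], [np.float64(-3.5143059217609474), np.float64(-3.7219224154789603), np.float64(-3.4391189007076846)], [np.float64(-6.602868898701489), np.float64(-6.1805862866069745), np.float64(-5.959685447683576)]]
foamface -5.7202980485289405 -0.08620818484363846
```

View pics/calp_o.png

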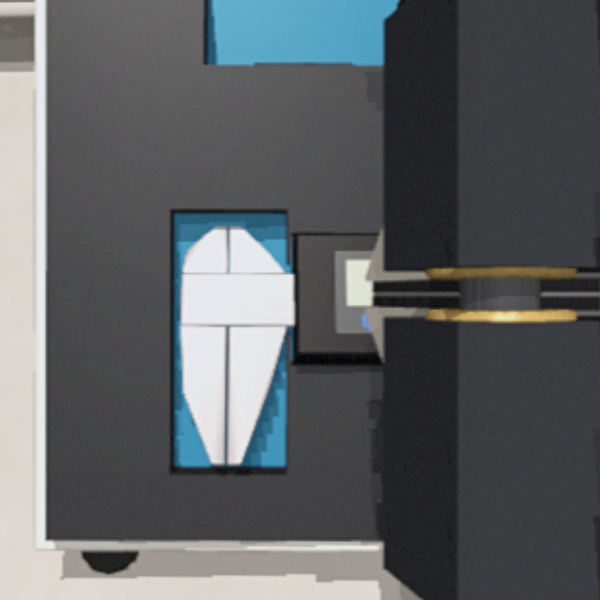

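The block's +x side (up the slope) is down and its -x side stands about 7 mm high on its lip. The jaws, at cols 180–292, are free inside their slot. I press gently and slowly on the high side only.

```bash
cat >> h.py <<'E'
def chk(tag):
    snap(tag); z=np.load(f"pics/{tag}.npz"); Q=(z["C"]-ORG)@F*1000
    def med(x0,x1,y0,y1):
        m=(Q[...,0]>x0)&(Q[...,0]<x1)&(Q[...,1]>y0)&(Q[...,1]<y1)&(Q[...,2]<25); B=Q[m]; return round(float(np.median(B[:,2])),1) if len(B)>5 else None
    return med
E
python3 - <<'E'
from h import *
np.set_printoptions(precision=2,suppress=True)
r=trot(F,LEAN)
def at(): return ((arm.current_ee_pos()-tp(ORG,r))@F*1000)
g=lambda z: tp(foam(-47,25+9,z),r)
arm.move_linear(g(16),r,.12); f0=arm.current_contact_force()@F
for zt,fs in ((8,25),(5.5,25),(4.4,25)):
    s=arm.move_linear(g(zt),r,.012,f_stop=fs); print("press",s,at(),arm.current_contact_force()@F-f0)
    if s: break
arm.move_linear(g(45),r,.2); med=chk("calp2"); print(arm.current_time_s())
print("block",[[med(x,x+4,y,y+6) for y in (34,44,50)] for x in (-54,-50,-46,-40,-34,-28,-24)])
print("jaw",[[med(x,x+4,y,y+5) for y in (70,78)] for x in (-72,-56,-40,-26)])
E
```

```text
press False [-47.3   34.13   8.38] [-2.07 -0.76  8.3 ]
press False [-46.94  33.94   5.46] [ 0.3  -1.17 -0.2 ]
press False [-47.13  34.01   4.46] [-1.98 -0.68  4.3 ]
28.5167
block [[2.1, 2.1, 2.1], [2.4, 2.1, 2.0], [2.3, 2.1, 2.1], [2.4, 2.2, 2.2], [2.4, 2.0, 1.9], [2.0, 1.9, 2.1], [-0.2, 0.1, 0.4]]
jaw [[-4.9, -4.9], [-4.8, -4.8], [-4.8, -4.7], [-5.6, -5.8]]
```

The calliper is home: the block top is level at 2.1 mm and the jaws lie at -4.8 mm. Now the counter.

```bash
python3 - <<'E'
from h import *
np.set_printoptions(precision=2,suppress=True)
M=R.from_euler("z",np.radians(11.0)).as_matrix(); o=np.array([.4262,.1396,0]); r=trot(M)
arm.ungrasp(); arm.move_to(tp(o+[0,0,.08],r),r); arm.move_linear(tp(o+[0,0,.0085],r),r,.1,f_stop=10)
arm.clamp(30); print("w",arm.current_grip_width(),arm.current_grip_force())
arm.move_linear(tp(o+[0,0,.12],r),r,.2)
r=trot(F); h=20+8.5
arm.move_to(tp(foam(52,50,h+25),r),r); arm.move_linear(tp(foam(52,50,h),r),r,.1); arm.wait(.2)
snap("cnth"); ortho("cnth","pics/cnth_o.png",z=20+18,c0=(45,70),w=150,k=4)
print(arm.current_time_s(),arm.current_grip_width(),(arm.current_ee_pos()-tp(foam(52,50,h),r))@F*1000)
z=np.load("pics/cnth.npz"); Q=(z["C"]-ORG)@F*1000
m=(abs(Q[...,2]-34)<14)&(abs(Q[...,0]-52)<27)&(Q[...,1]>62)&(Q[...,1]<95); B=Q[m]; print(len(B),np.percentile(B,[1,50,99],axis=0))
for a in range(28,80,8):
    s=B[(B[:,0]>a)&(B[:,0]<a+8)&(B[:,2]>30)&(B[:,2]<40)]; print(a,len(s),np.percentile(s[:,1],98) if len(s) else None)
m=(abs(Q[...,2]-46)<2.5)&(abs(Q[...,0]-52)<20)&(Q[...,1]>50)&(Q[...,1]<72); B=Q[m]; print("top plane",len(B),np.linalg.lstsq(np.c_[B[:,:2]-[52,50],np.ones(len(B))],B[:,2],rcond=None)[0])
E
```

```text
w 0.05679072913456811 29.83280723898133
34.9667 0.05629964586351712 [0.36 0.13 0.52]
8617 [[26.16 62.25 29.13]
 [52.55 72.42 45.04]
 [78.21 78.68 47.61]]
28 182 78.76487249505774
36 192 78.77276654265002
44 188 78.7756140114024
52 200 78.76376567136035
60 193 78.75285298125613
68 181 78.76070045610383
76 60 78.09603033816427
top plane 5799 [ 0.02 -0.02 46.34]
```

The counter is held within 0.3 mm of nominal and level. I insert it, let go and check.

```bash
python3 - <<'E'
from h import *
np.set_printoptions(precision=2,suppress=True)
r=trot(F)
def at(r): return ((arm.current_ee_pos()-tp(ORG,r))@F*1000)
g=lambda z: tp(foam(51.8,49.8,z),r); f0=arm.current_contact_force()@F
print(arm.move_linear(g(9.5),r,.06,f_stop=10),at(r))
print(arm.move_linear(g(1.2),r,.02,f_stop=18),at(r),arm.current_contact_force()@F-f0)
arm.ungrasp(); arm.move_linear(g(45),r,.15); arm.clamp(20); med=chk("cntp"); print(arm.current_time_s())
print("case top",[[med(x,x+5,y,y+5) for y in (40,50,58,66)] for x in (28,45,52,60,68)])
E
```

```text
False [51.23 49.77  8.88]
False [51.75 49.83  1.14] [ 0.09  0.06 -0.18]
38.6917
case top [[15.5, 15.8, 15.8, 15.7], [None, 13.7, 13.8, 13.9], [13.0, 12.7, 12.6, 12.6], [None, 11.5, 11.5, 11.5], [11.9, 11.8, 11.9, 10.3]]
```

```bash
python3 - <<'E'
from h import *
np.set_printoptions(precision=2,suppress=True)
r=trot(F,0,np.pi/2)
def at(): return ((arm.current_ee_pos()-tp(ORG,r))@F*1000)
def press(x,y,z0,z1):
    g=lambda z: tp(foam(x,y,z),r)
    arm.move_linear(g(z0+6),r,.12); arm.wait(.1); f0=arm.current_contact_force()@F
    s=arm.move_linear(g(z1),r,.012,f_stop=25); print("press",s,at(),arm.current_contact_force()@F-f0)
    arm.move_linear(g(z0+8),r,.15)
arm.move_to(tp(foam(36,54,45),r),r)
press(36,54,27,22.3); press(63,54,14,10.3)
arm.move_linear(tp(foam(55,50,55),trot(F)),trot(F),.2); med=chk("cntp2"); print(arm.current_time_s())
print("case top",[[med(x,x+5,y,y+5) for y in (40,50,58,66)] for x in (28,45,52,60,68)])
E
```

```text
press False [32.59 54.41 22.42] [-7.9  -0.92 11.83]
press False [62.84 53.98 10.47] [-1.91 -0.79  6.06]
45.2167
case top [[10.2, 22.3, 10.5, 10.1], [10.1, 10.1, 10.3, 10.2], [10.1, 10.0, 10.0, 10.1], [10.2, 10.5, 10.5, 10.0], [11.5, 11.6, 11.5, 10.0]]
```

```bash
python3 - <<'E'
from h import *
r=rot(0,TH,1)
arm.move_to((.56,-.0,.24),r); arm.wait(.3); med=chk("fin"); ortho("fin","pics/fin_o.png",z=6,c0=(0,30),w=200,k=3)
print(arm.current_time_s(),"cal",[[med(x,x+4,y,y+6) for y in (0,20,40,48)] for x in (-50,-38,-28)],"cnt",[[med(x,x+4,y,y+5) for y in (34,58,70)] for x in (28,48,58,72)])
z=np.load("pics/fin.npz");Q=(z["C"]-ORG)@F*1000
for n,zz,b in (("cal",1.9,(-60,-16,-15,62)),("cnt",8.5,(15,90,15,90))):
    m=(Q[...,2]>(1. if n=="cal" else 4))&(Q[...,2]<13)&(Q[...,0]>b[0])&(Q[...,0]<b[1])&(Q[...,1]>b[2])&(Q[...,1]<b[3])
    m=cv2.morphologyEx(m.astype(np.uint8),cv2.MORPH_OPEN,np.ones((9,9)))>0
    print(n,cv2.minAreaRect(Q[m][:,:2].astype(np.float32)))
E
```

```text
46.2667 cal [[2.1, 2.5, 2.2, 2.3], [2.2, 2.4, 2.2, 2.0], [2.0, 1.9, 2.2, 2.0]] cnt [[10.1, 10.2, 9.1], [10.1, 10.2, 9.4], [10.1, 10.1, 9.3], [9.8, 10.2, 8.7]]
cal ((-42.26850128173828, 18.35654640197754), (38.98774337768555, 19.631267547607422), 80.2164535522461)
cnt ((52.322715759277344, 52.784210205078125), (48.80830764770508, 56.66835403442383), 88.47596740722656)
```

View pics/fin_o.png

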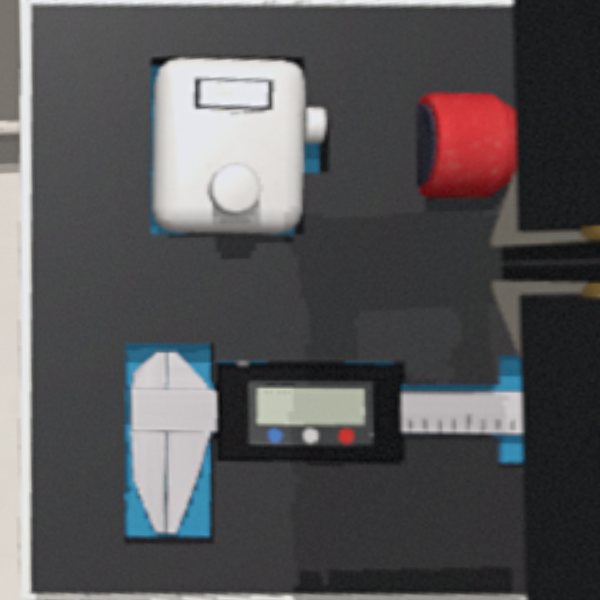

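Both parts sit level and fully home in their own cutouts: the calliper block at (310,412), and the counter at (228,145) with its knob in the notch at (315,125). The gripper is clear of them.

```bash
python3 -c "
from plant import job; print(job.sign_off())"
```

```text
the job is handed in; nothing more can be done
None
```

The calliper and the counter are both level and fully home in their own cutouts, with the counter's knob in its notch, and I handed the job in at about 46 s of the 72 s allowed; sign-off gave no verdict.

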